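# Pack two wedge-shaped lidded boxes head to tail in their tray

### The job

Put the two wedge-shaped lidded boxes back in the empty wooden tray, head to tail, so that both stand flat on its floor with their sloping sides facing each other and their straight sides along the tray's two long walls. Set them down upright rather than dropping them, and leave the rectangular butter dish where it stands.

Things in the scene. Friction and masses are not known exactly. Their poses are not given: they have to be found in the camera images.
- wedge_a: Tapered stoneware box, fixed wooden lid, 42 mm high, about 0.3 kg, on the worktop. Origin: in its underside, below the middle of the bar handle (40 x 14 mm, 41 to 70 mm above the underside). z up, x along the handle to the narrow end. Plan, mm: broad end x = -50 (58 wide), narrow end x = 80 (12 wide), straight side y = -20, sloping side from (-50, 38) to (80, -8).
- wedge_b: The second one. Tapered stoneware box, fixed wooden lid, 42 mm high, about 0.3 kg, on the worktop. Origin: in its underside, below the middle of the bar handle (40 x 14 mm, 41 to 70 mm above the underside). z up, x along the handle to the narrow end. Plan, mm: broad end x = -50 (58 wide), narrow end x = 80 (12 wide), straight side y = -20, sloping side from (-50, 38) to (80, -8).
- tray: Empty open tray of pale wood, fixed to the worktop. Outside 166 x 116 x 28 mm, inside 150 x 100 mm; walls and floor 8 mm thick. Origin: centre of its underside, on the worktop; x along its long side, y across, z up. Both wedge boxes fit only when turned contrary ways, one at each long wall.
- butter_dish: Rectangular butter dish, 120 x 60 mm, of the same stoneware and height, with the same wooden lid and bar handle. Origin: centre of its underside, x along its length, z up. To be left alone.

How it is judged:
By the outcome, as a careful person would: the job done as asked, in the order asked, and still so for the second after the job is handed in, with the robot touching nothing.
It also fails if it takes over 61 s, if anything falls off the work surface, if the arm or the gripper's body presses on something with over 40 N, if the wrist force passes 120 N, or if a joint passes its speed limit or range.

### The arm

A 7-joint arm with a two-finger parallel gripper is mounted at the origin on a cart in front of the work surface, level with it; the furniture and walls round the work are solid. World frame = base frame: x ahead of the robot, y to its left, z up, the work surface at z = 0. Lengths are in m, angles in degrees, forces in N, time in s.
With the tool pointing down it reaches from about 0.35 to 0.9 m from the base axis. Payload 7.2 kg.
Tool frame: the origin (TCP) lies at the very end of the fingers, on their centre line; the grasp point (between the pads) lies 19 mm behind it; z points along the fingers, y is the line along which they close (so a half turn about z gives the same grasp; the last joint's range is limited). The gripper opens to 88 mm and grips with 3 to 60 N. Pads are 20 mm wide; open, the fingers measure 115 mm over their backs; the gripper's body (75 mm by 178 mm) begins 61 mm behind the grasp point.
Start: joints at [-71.746, 23.554, -0.728, 91.456, 0.321, 64.991, -4.71], TCP at [0.236, 0.579, 0.196] pointing down, gripper open.
Joint ranges: [-169.25, 169.25], [-16.82, 113.86], [-84.01, 82.57], [7.8, 145.47], [-59.2, 239.2], [7.22, 106.19], [-163.78, 163.78]. Speed limits (degrees/s): [136.94, 136.94, 172.46, 172.46, 180, 180, 180].

### API

Orientations are given as [roll, pitch, yaw] about the fixed x, y, z axes, in that order (R = Rz(yaw) Ry(pitch) Rx(roll)).
In Python, from rig import r, optics, job, get_state gives the robot as it stands (r), with the cameras (optics), the readings as plain functions and the job (job).
- The arm moves only by the shell command python3 nudge.py 'ROWS' [FORCE]. ROWS is a JSON list of rows, 1 to 5 of them, each of 7 numbers: the opening from 0.0 (shut) to 1.0 (fully open), then dx, dy, dz in m, then a rotation vector rx, ry, rz in degrees; each row is the pose to reach, as a shift and turn from the pose commanded when the command began, along the tool's axes at that moment; what a row does not reach only later rows make up. A row lasts 1/12 s, in which the tool goes at most 0.0417 m and 7.16 degrees, less where a joint would pass 70% of its speed; a pose out of reach is approached as far as the arm can. The fingers move at their own pace and stop on an object; FORCE is the grip in N (left out, the last holds). Time passes only in rows, so rows that do not move let the fingers close. It prints the time, the measured TCP pose, the force, the opening and the grip force at its end.
- get_state(): the state, without advancing time (a new reading comes with each control period).
- optics.get_image(name): name is "scene" or "side" or "wrist"; returns (picture, depth): 480x640x3 uint8, red, green, blue; 480x640 float32, m along the optical axis (not along the pixel's ray), 0 where there is no reading.
- optics.get_calibration(name): a dict with "fov_y" (degrees; the focal length in pixels is half the picture's height over the tangent of half this angle, whatever the lens; pixels are square), "cx", "cy" (the principal point, pixels), "position" and "orientation" of the camera in the world. Camera axes: x right, y down, z forward; pixel columns grow to the right and rows downward; lengths in m; the calibration is good to about 2 mm. A picture is of the moment at which its call begins: read the wrist's pose just before it. get_calibration takes no time and is no camera call; for the wrist camera it gives the pose at the moment of the call.
- job.job_done(): hands the job in; it is judged then, once.
The state is a dict: "time": time; "joint_positions": joint angles; "qd": joint speeds; "tau": joint torques, N m; "tcp_pos": TCP position; "orientation": TCP orientation; "wrist_force": force on the tool from outside, world axes, zero at the start; "moment": the same for the moment, N m; "grip_width": opening from 0.0 (shut) to 1.0 (fully open); "grasp_force": force on a finger pad.
Only numpy, scipy, OpenCV 4.12 (cv2) and the standard library are available. Lean on these libraries where they do the work, as an engineer would, in place of code of your own. Each camera call takes 0.05 s, during which the arm holds its last target. There are 200 camera calls.

## Working session

There is one attempt and no reset: what is moved stays moved. The work goes in short steps, Python scripts to look and compute and a shell command to move; the robot and the scene stay as the last step left them, time stands still between calls to the robot, and variables do not carry over. Pictures are saved under pics/ and viewed, at most 10 in all, crops included, and the job is handed in when it is done.

```bash
ls; mkdir -p pics; python3 - <<'E'
from rig import r, optics, job, get_state
import cv2,numpy as np
s=get_state();print(s)
ims=[]
for n in ("scene","side"):
    im,d=optics.get_image(n);print(n,optics.get_calibration(n))
    np.savez(f"pics/{n}0.npz",im=im,d=d)
    cv2.imwrite(f"pics/{n}0.png",im[:,:,::-1])
print(optics.get_calibration("wrist"))
E
```

```text
nudge.py
pics
rig.py
{'time': 0.0, 'joint_positions': array([-71.74361837,  23.60020885,  -0.72839791,  91.50247034,
         0.32056793,  64.99245766,  -4.70953154]), 'qd': array([-0.0436748 ,  0.02253619, -0.09316428, -0.04566395,  0.01172427,
        0.06606692,  0.00806236]), 'tau': array([ 1.09672084e-03, -5.87952876e+01,  6.42353017e-01, -2.91076577e+01,
       -5.37254603e-02,  1.84587564e-02,  1.51174800e-04]), 'tcp_pos': array([0.23561858, 0.57829057, 0.19521832]), 'orientation': array([-1.79907116e+02,  6.33288278e-03,  1.57837564e+02]), 'wrist_force': array([-0.35809076, -0.02745199,  0.75957884]), 'moment': array([-0.0010981 , -0.02730529,  0.04984688]), 'grasp_force': 0.0, 'grip_width': 0.9997395677832696}
scene {'fov_y': 53.545133785143264, 'cx': 322.03633511126486, 'cy': 239.85775811036447, 'position': array([ 0.24822981, -0.35363623,  0.61620848]), 'orientation': array([-1.30528266e+02, -3.37513163e-02, -2.84396057e+01])}
side {'fov_y': 50.439357499349185, 'cx': 319.2661847830423, 'cy': 243.6785662083944, 'position': array([ 0.5193769 , -0.6007971 ,  0.51783843]), 'orientation': array([-120.35692477,    0.50662127,   -3.3719689 ])}
{'fov_y': 66.20127237066139, 'cx': 318.032259080194, 'cy': 244.97232449969243, 'position': array([0.16964998, 0.60582556, 0.38385639]), 'orientation': array([1.64799897e+02, 9.09494435e-02, 6.78963754e+01])}
```

View pics/scene0.png

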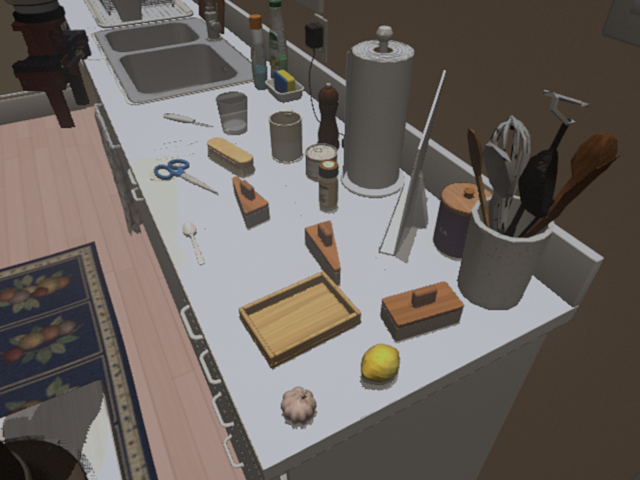

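View pics/side0.png

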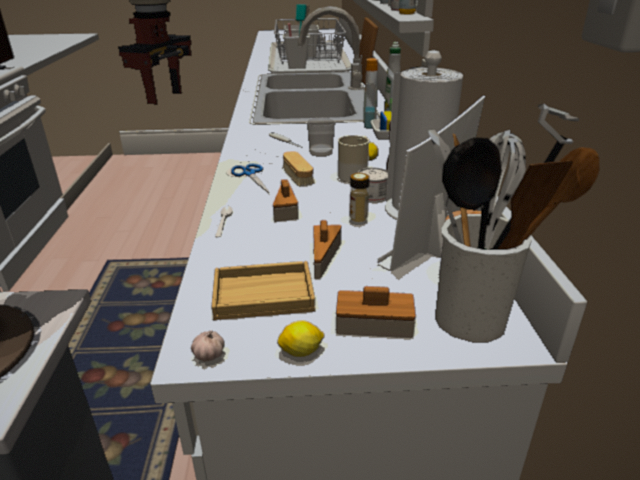

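The scene shows the two wedges at scene pixels (251,200) and (325,250), the tray at (300,317) and the dish at (422,308). The side view agrees, with the wedges at (286,203) and (326,245). Next is a rough location from the lid masks.

```bash
cat > h.py <<'E'
import numpy as np,cv2
from scipy.spatial.transform import Rotation as R
def K(c,h=480):
    return h/2/np.tan(np.radians(c['fov_y']/2))
def Rm(o): return R.from_euler('xyz',o,degrees=True).as_matrix()
def rays(c,uv):
    uv=np.asarray(uv,float).reshape(-1,2);f=K(c)
    return np.c_[(uv[:,0]-c['cx'])/f,(uv[:,1]-c['cy'])/f,np.ones(len(uv))]@Rm(c['orientation']).T
def plane(c,uv,z):
    d=rays(c,uv);p=c['position'];return p+d*((z-p[2])/d[:,2])[:,None]
def cloud(c,d):
    v,u=np.mgrid[:480,:640];q=rays(c,np.c_[u.ravel(),v.ravel()])
    return (c['position']+q*d.ravel()[:,None]).reshape(480,640,3)
def tri(c1,u1,c2,u2):
    a=rays(c1,[u1])[0];b=rays(c2,[u2])[0];p,q=c1['position'],c2['position']
    s=np.linalg.lstsq(np.c_[a,-b],q-p,rcond=None)[0]
    A=p+a*s[0];B=q+b*s[1];return (A+B)/2,np.linalg.norm(A-B)
def wood(im):
    h=cv2.cvtColor(im,cv2.COLOR_RGB2HSV)
    return cv2.inRange(h,(3,90,40),(24,255,255))
E
python3 - <<'E'
from rig import r, optics, job, get_state
from h import *
for n in("scene","side"):
    z=np.load(f"pics/{n}0.npz");im,d=z['im'],z['d'];c=optics.get_calibration(n);P=cloud(c,d)
    m=wood(im);N,L,st,ce=cv2.connectedComponentsWithStats(m)
    for i in range(1,N):
        if st[i,4]<150: continue
        q=P[(L==i)&(d>0)]
        if len(q)==0 or q[:,2].max()<.0 or q[:,0].max()>.95: continue
        md=np.median(q,0)
        if md[2]>.12 or md[2]<-.02: continue
        t=q[q[:,2]>.063]
        print(n,st[i],ce[i].round(),md.round(3),np.percentile(q[:,2],[5,50,98]).round(3),'handle',t.mean(0).round(3) if len(t) else None)
        l=q[(q[:,2]>.036)&(q[:,2]<.046)]
        if len(l)>30: 
            rr=cv2.minAreaRect((l[:,:2]*1000).astype(np.float32));print('   lid rect',np.round(rr[0],1),np.round(rr[1],1),round(rr[2],1))
E
```

```text
scene [212   0  12  33 179] [220.  11.] [0.847 1.58  0.094] [0.036 0.094 0.129] handle [0.847 1.593 0.1  ]
scene [ 441  128   52   99 1509] [468. 190.] [0.789 0.133 0.114] [0.108 0.114 0.273] handle [0.794 0.126 0.145]
scene [208 138  44  25 517] [230. 150.] [0.531 0.629 0.043] [0.04  0.043 0.045] handle None
   lid rect [530.4 634.6] [ 39.6 142.4] 17.4
scene [233 177  35  36 489] [248. 197.] [0.495 0.418 0.043] [0.04  0.043 0.072] handle [0.498 0.434 0.07 ]
   lid rect [507.6 445.1] [135.3  50.4] 81.5
scene [305 221  35  50 676] [325. 243.] [0.564 0.22  0.043] [0.041 0.043 0.072] handle [0.572 0.231 0.07 ]
   lid rect [578.  218.4] [128.9  52.1] 87.2
scene [ 239  271  121   97 5784] [298. 320.] [0.453 0.109 0.01 ] [0.007 0.01  0.03 ] handle None
scene [ 383  282   81   45 1871] [421. 304.] [0.627 0.018 0.043] [0.041 0.043 0.071] handle [0.637 0.023 0.07 ]
   lid rect [636.9  23.8] [ 60.8 118.1] 81.5
scene [361 345  26  37 496] [372. 368.] [ 0.5   -0.041  0.038] [0.023 0.038 0.048] handle None
   lid rect [504.4 -31.5] [42.  26.3] 80.7
side [284 152  29  33 598] [297. 167.] [0.531 0.
[... 320 characters left out ...]
ndle [0.655 0.357 0.073]
   lid rect [656.7 353.7] [19.7  8.3] 4.1
side [314 220  27  44 718] [324. 239.] [0.57  0.218 0.043] [0.038 0.043 0.071] handle [0.572 0.227 0.069]
   lid rect [579.1 218. ] [130.6  51. ] 87.1
side [ 212  262  103   58 5013] [262. 290.] [0.459 0.114 0.01 ] [0.007 0.01  0.029] handle None
side [ 336  286   79   35 2211] [375. 304.] [0.637 0.017 0.043] [0.037 0.043 0.07 ] handle [0.638 0.021 0.068]
   lid rect [637.9  22.9] [ 60.5 117.3] 81.2
side [278 323  15  29 190] [285. 339.] [ 0.498 -0.045  0.038] [0.023 0.038 0.047] handle None
   lid rect [499.8 -38.2] [14.1 28.8] 12.4
side [  0 330  32  36 402] [ 14. 346.] [ 0.102 -0.005  0.012] [0.009 0.012 0.017] handle None
```

```bash
cat > go.py <<'E'
import sys
from h import *
from rig import r, optics, job, get_state
# usage: go.py x y z yaw : shift/turn in tool axes from measured pose to goal
def delta(g):
    s=get_state();A=Rm(s['orientation']);B=Rm([180,0,g[3]])
    d=A.T@(np.array(g[:3])-s['tcp_pos']);w=R.from_matrix(A.T@B).as_rotvec(degrees=True)
    return d.round(4),w.round(2)
if __name__=="__main__":
    d,w=delta(list(map(float,sys.argv[1:])));print(d,w,'rows',max(np.linalg.norm(d)/.0417,np.linalg.norm(w)/7.16).round(1))
E
python3 - <<'E'
from rig import r, optics, job, get_state
from h import *
Q=[]
for n in("scene","side"):
    z=np.load(f"pics/{n}0.npz");d=z['d'];P=cloud(optics.get_calibration(n),d)
    Q.append(P[(d>0)&(P[...,2]>.11)&(P[...,2]<.4)&(P[...,0]<.8)&(P[...,0]>.3)&(P[...,1]<.8)&(P[...,1]>-.2)])
Q=np.vstack(Q)
for y in np.arange(-.2,.8,.05):
    q=Q[(Q[:,1]>=y)&(Q[:,1]<y+.05)]
    if len(q): print(round(y,2),len(q),'minx',np.percentile(q[:,0],1).round(3),'zmax',q[:,2].max().round(3))
E
python3 go.py .5 .29 .26 90
```

```text
-0.1 2343 minx 0.693 zmax 0.323
-0.05 8140 minx 0.694 zmax 0.326
-0.0 2729 minx 0.692 zmax 0.318
0.05 1622 minx 0.742 zmax 0.275
0.1 478 minx 0.754 zmax 0.279
0.15 1846 minx 0.696 zmax 0.242
0.2 1499 minx 0.738 zmax 0.255
0.25 58 minx 0.787 zmax 0.255
0.3 3 minx 0.788 zmax 0.269
0.35 6420 minx 0.739 zmax 0.339
0.4 2780 minx 0.726 zmax 0.343
0.45 196 minx 0.743 zmax 0.302
0.55 458 minx 0.755 zmax 0.172
0.6 39 minx 0.3 zmax 0.345
[-0.3537 -0.1674 -0.0644] [-7.000e-02  5.000e-02  6.784e+01] rows 9.5
```

```bash
python3 nudge.py '[[1,-0.035,-0.017,-0.0064,0,0,6.8],[1,-0.07,-0.034,-0.0128,0,0,13.6],[1,-0.106,-0.05,-0.02,0,0,20.4],[1,-0.14,-0.067,-0.026,0,0,27.2],[1,-0.177,-0.084,-0.032,0,0,34]]'; python3 go.py .5 .29 .26 90
```

```text
time: 0.52
tcp_pos: [0.3684, 0.4329, 0.2281]
orientation: [-180.0, -0.0, 123.5]
wrist_force: [0.5, 0.1, -0.2]
grip_width: 1.004
grasp_force: 0.0
[-0.1918  0.0307 -0.032 ] [-3.000e-02 -0.000e+00  3.354e+01] rows 4.7
```

```bash
python3 nudge.py '[[0.4,-0.038,0.006,-0.0064,0,0,6.7],[0.4,-0.077,0.012,-0.0128,0,0,13.4],[0.4,-0.115,0.018,-0.019,0,0,20.1],[0.4,-0.153,0.024,-0.026,0,0,26.8],[0.4,-0.19,0.03,-0.032,0,0,33.5]]'; python3 nudge.py '[[0.4,0,0,0,0,0,0],[0.4,0,0,0,0,0,0],[0.4,0,0,0,0,0,0]]'
python3 - <<'E'
from rig import r, optics, job, get_state
from h import *
c=optics.get_calibration("wrist");im,d=optics.get_image("wrist");print(c)
np.savez("pics/w1.npz",im=im,d=d,c=np.array(c,dtype=object));cv2.imwrite("pics/w1.png",im[:,:,::-1])
E
```

```text
time: 0.93
tcp_pos: [0.4997, 0.2913, 0.2604]
orientation: [-180.0, 0.0, 90.0]
wrist_force: [1.0, 0.5, 0.1]
grip_width: 0.661
grasp_force: 0.0
time: 1.18
tcp_pos: [0.4981, 0.2936, 0.2595]
orientation: [-179.9, 0.0, 90.4]
wrist_force: [0.7, 0.5, 0.0]
grip_width: 0.432
grasp_force: 0.0
{'fov_y': 66.20127237066139, 'cx': 318.032259080194, 'cy': 244.97232449969243, 'position': array([0.49798196, 0.36526425, 0.44811075]), 'orientation': array([1.64800045e+02, 5.72664413e-02, 4.60881938e-01])}
```

View pics/w1.png

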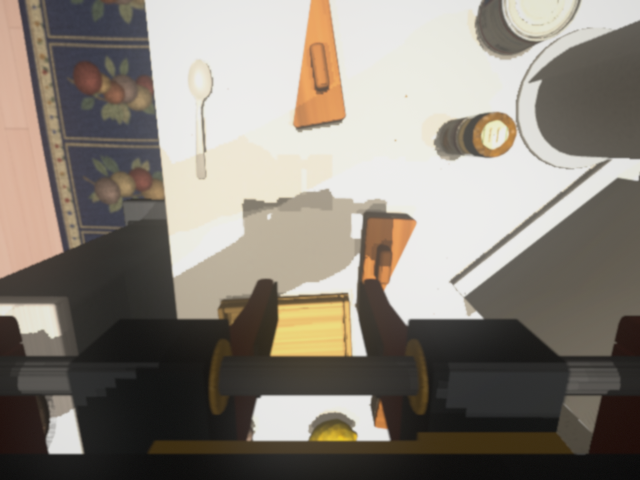

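The wrist view shows wedge 1 with its handle at (319,66) and its narrow end upward (+y). Wedge 2 has its handle at (383,262), broad end up and narrow end toward −y; the gripper hides the tray. I'll move back to see the tray and wedge 2.

```bash
python3 nudge.py '[[0.4,-0.04,0,0,0,0,0],[0.4,-0.08,0,0,0,0,0],[0.4,-0.12,0,0,0,0,0],[0.4,-0.16,0,0,0,0,0],[0.4,-0.2,0,0,0,0,0]]'; python3 nudge.py '[[0.4,-0.04,0,0,0,0,0],[0.4,-0.08,0,0,0,0,0],[0.4,-0.11,0,0,0,0,0],[0.4,-0.11,0,0,0,0,0],[0.4,-0.11,0,0,0,0,0]]'
python3 - <<'E'
from rig import r, optics, job, get_state
from h import *
c=optics.get_calibration("wrist");im,d=optics.get_image("wrist");print(c)
np.savez("pics/w2.npz",im=im,d=d,c=np.array(c,dtype=object));cv2.imwrite("pics/w2.png",im[:,:,::-1])
E
```

```text
time: 1.65
tcp_pos: [0.4989, 0.0932, 0.2598]
orientation: [-180.0, -0.0, 90.6]
wrist_force: [0.1, 0.4, -0.7]
grip_width: 0.402
grasp_force: 0.0
time: 2.07
tcp_pos: [0.5003, -0.0169, 0.26]
orientation: [-180.0, -0.0, 90.3]
wrist_force: [0.1, 1.3, -0.3]
grip_width: 0.406
grasp_force: 0.0
{'fov_y': 66.20127237066139, 'cx': 318.032259080194, 'cy': 244.97232449969243, 'position': array([0.50004933, 0.05470589, 0.44857636]), 'orientation': array([1.64828259e+02, 3.40164764e-03, 3.61452227e-01])}
```

View pics/w2.png

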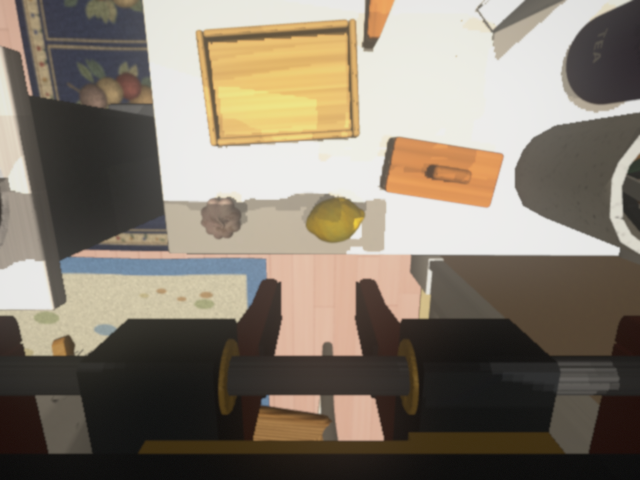

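The tray is fully visible, with outer corners near (197,33), (356,20), (358,136) and (212,146). I'll go forward to y≈0.10 to take in wedge 2 from above, then compute everything.

```bash
python3 nudge.py '[[0.4,0.04,0,0,0,0,0],[0.4,0.08,0,0,0,0,0],[0.4,0.12,0,0,0,0,0],[0.4,0.12,0,0,0,0,0],[0.4,0.12,0,0,0,0,0]]' | head -2
cat > meas.py <<'E'
from h import *
def load(n):
    z=np.load(f"pics/{n}.npz",allow_pickle=True);return z['im'],z['d'],z['c'].item()
def blobs(im,d,c,lo,hi,amin=400):
    """wood-coloured blobs: [(mask, pts)] whose median height is in lo..hi, clear of the gripper"""
    P=cloud(c,d);m=wood(im);m[(d<.3)]=0
    N,L,st,ce=cv2.connectedComponentsWithStats(m);o=[]
    for i in range(1,N):
        k=(L==i)
        if st[i,4]<amin: continue
        z=np.median(P[k][:,2])
        if lo<z<hi: o.append((k,P[k],ce[i],st[i]))
    return o
def handle(p,zc=.06):
    t=p[p[:,2]>zc];rr=cv2.minAreaRect((t[:,:2]*1000).astype(np.float32))
    (w,h),a=rr[1],rr[2]
    if h>w:a+=90;w,h=h,w
    return np.array(rr[0]),w,h,a,np.median(t[:,2]),len(t)
def lid(k,c,z):
    cn=max(cv2.findContours(k.astype(np.uint8),cv2.RETR_EXTERNAL,cv2.CHAIN_APPROX_NONE)[0],key=cv2.contourArea)
    return plane(c,cn.reshape(-1,2),z)[:,:2]*1000
E
python3 - <<'E'
from rig import r, optics, job, get_state
from meas import *
c=optics.get_calibration("wrist");im,d=optics.get_image("wrist")
np.savez("pics/w3.npz",im=im,d=d,c=np.array(c,dtype=object));cv2.imwrite("pics/w3.png",im[:,:,::-1])
for n in("w1","w2","w3"):
    im,d,c=load(n)
    for k,p,ce,st in blobs(im,d,c,-.01,.09):
        print(n,st,ce.round(),np.percentile(p[:,2],[5,50,98]).round(4))
        if (p[:,2]>.06).sum()>30:
            print('  handle',[np.round(v,3) for v in handle(p)])
        if np.median(p[:,2])<.03:
            q=p[(p[:,2]>.024)&(p[:,2]<.034)]
            print('  tray rim z',np.median(q[:,2]),'rect',cv2.minAreaRect((q[:,:2]*1000).astype(np.float32)))
            print('   contour@rim',cv2.minAreaRect(lid(k,c,.028).astype(np.float32)))
        else:
            L=lid(k,c,.042);a=cv2.approxPolyDP(L.astype(np.float32).reshape(-1,1,2),5,True);print('  lid',a.reshape(-1,2).round(1).tolist())
E
```

```text
time: 2.53
tcp_pos: [0.4988, 0.1084, 0.2593]
w1 [ 294    0   51  128 4291] [319.  72.] [0.0404 0.0419 0.0704]
  handle [array([498.712, 438.407]), np.float64(39.964), np.float64(13.966), np.float64(100.486), np.float64(0.069), np.int64(660)]
  lid [[506.1000061035156, 500.70001220703125], [489.70001220703125, 500.6000061035156], [475.29998779296875, 383.29998779296875], [524.4000244140625, 394.6000061035156]]
w1 [ 361  218   55   71 2303] [385. 246.] [0.0403 0.0419 0.0703]
  handle [array([571.643, 238.282]), np.float64(37.67), np.float64(14.363), np.float64(87.116), np.float64(0.069), np.int64(411)]
  lid [[603.5999755859375, 286.0], [553.2000122070312, 284.3999938964844], [551.7000122070312, 209.0], [564.2999877929688, 216.60000610351562], [576.7999877929688, 202.89999389648438], [607.4000244140625, 280.29998779296875]]
w1 [ 272  294   80   61 3997] [314. 325.] [0.0065 0.0081 0.0284]
  tray rim z 0.027230451201716493 rect ((496.3033142089844, 140.27577209472656), (87.20853424072266, 75.91273498535156), 3.8141613006591797)
   contour@rim ((490.88336181640625, 147.2400360107422), (10
[... 2679 characters left out ...]
25, 17.200000762939453], [578.9000244140625, 5.900000095367432], [690.2999877929688, -9.100000381469727], [695.9000244140625, 46.70000076293945]]
w3 [307 298  50  40 704] [330. 312.] [0.026  0.0364 0.0436]
  lid [[521.7999877929688, 4.900000095367432], [501.70001220703125, -1.899999976158142], [488.79998779296875, -20.399999618530273], [488.8999938964844, -33.70000076293945], [504.8999938964844, -46.900001525878906], [496.20001220703125, -37.599998474121094], [497.20001220703125, -21.600000381469727], [529.4000244140625, -9.199999809265137], [544.2000122070312, -18.100000381469727], [534.2999877929688, -45.099998474121094], [547.0999755859375, -30.0], [544.9000244140625, -6.300000190734863]]
```

View pics/w3.png

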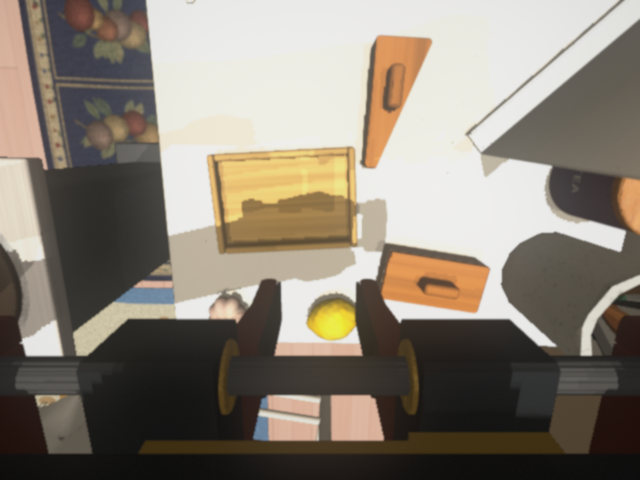

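Three views agree.
- **Tray:** centre (459.3, 116.2) mm, yaw 4.0°, measured 164×115 mm, floor at 8 mm and rim at 28 mm.
- **Wedge 2:** origin (571.5, 237.3) mm, yaw −91.5°.
- **Wedge 1:** origin (498.7, 438.4) mm, yaw 100.2°.
- **Both wedges:** lids at 42 mm and handle tops at about 70 mm, as the text gives.

I'll take wedge 2 first.

```bash
python3 -c "
from rig import r, optics, job, get_state;print(get_state()['joint_positions'].round(1))"; python3 go.py .5715 .2373 .10 88.5
```

```text
[-39.8   9.2  25.8 103.4  -4.3  68.4 -12. ]
[0.1306 0.0741 0.1594] [-0.06  0.02  2.18] rows 5.3
```

```bash
python3 nudge.py '[[0.4,0.03,0.016,0.03,0,0,0.5],[0.4,0.06,0.032,0.06,0,0,1],[0.4,0.09,0.05,0.09,0,0,1.5],[0.4,0.115,0.065,0.115,0,0,2],[0.4,0.1306,0.0741,0.135,0,0,2.2]]' ; python3 nudge.py '[[0.4,0,0,0.012,0,0,0],[0.4,0,0,0.024,0,0,0],[0.4,0,0,0.024,0,0,0],[0.4,0,0,0.024,0,0,0]]'; python3 go.py .5715 .2373 .0455 88.5
python3 - <<'E'
from rig import r, optics, job, get_state
from meas import *
c=optics.get_calibration("wrist");im,d=optics.get_image("wrist")
cv2.imwrite("pics/w4.png",im[:,:,::-1]);print(get_state()['joint_positions'].round(1))
E
```

```text
time: 3.0
tcp_pos: [0.5738, 0.2361, 0.1234]
orientation: [-180.0, -0.0, 88.2]
wrist_force: [0.0, 0.1, 0.9]
grip_width: 0.404
grasp_force: 0.0
time: 3.33
tcp_pos: [0.5731, 0.2324, 0.1013]
orientation: [-180.0, 0.1, 88.0]
wrist_force: [0.3, -0.6, 0.2]
grip_width: 0.399
grasp_force: 0.0
[ 0.0049 -0.0017  0.0558] [-0.02  0.05 -0.46] rows 1.3
[-42.1  29.2  21.6  99.2 -12.8  54.  -17.4]
```

View pics/w4.png

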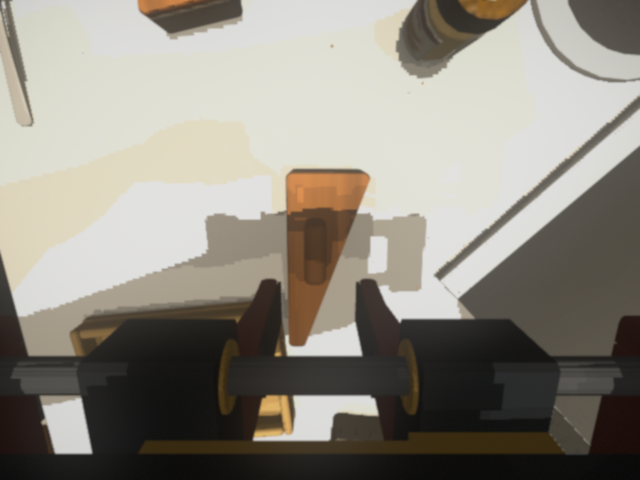

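Wedge 2 lies centred between the fingers, with its handle at (316,250) and the gripper mid-line at about 318. I'll descend and grip.

```bash
python3 nudge.py '[[0.4,0.003,-0.001,0.02,0,0,-0.4],[0.4,0.004,-0.001,0.04,0,0,-0.4],[0.4,0.004,-0.001,0.05,0,0,-0.4],[0.4,0.004,-0.001,0.05,0,0,-0.4],[0.4,0.004,-0.001,0.05,0,0,-0.4]]' ;python3 go.py .5715 .2373 .0455 88.5; python3 go.py .5715 .2373 .0455 88.5
```

```text
time: 3.8
tcp_pos: [0.5727, 0.2377, 0.052]
orientation: [180.0, -0.0, 88.5]
wrist_force: [-0.2, 0.7, 0.5]
grip_width: 0.401
grasp_force: 0.0
[-0.0004 -0.0012  0.0065] [ 0.04 -0.01 -0.01] rows 0.2
[-0.0004 -0.0012  0.0065] [ 0.04 -0.01 -0.01] rows 0.2
```

```bash
python3 nudge.py '[[0.4,0,-0.001,0.004,0,0,0],[0.4,0,-0.001,0.006,0,0,0],[0,0,-0.001,0.006,0,0,0],[0,0,-0.001,0.006,0,0,0],[0,0,-0.001,0.006,0,0,0]]' 25; python3 nudge.py '[[0,0,0,0,0,0,0],[0,0,0,0,0,0,0],[0,0,0,0,0,0,0],[0,0,0,0,0,0,0]]'
```

```text
time: 4.22
tcp_pos: [0.5715, 0.2384, 0.0454]
orientation: [180.0, -0.0, 88.5]
wrist_force: [-0.4, -0.1, -0.3]
grip_width: 0.216
grasp_force: 0.0
time: 4.55
tcp_pos: [0.5713, 0.2383, 0.0451]
orientation: [180.0, -0.0, 88.5]
wrist_force: [-0.1, 0.1, -0.8]
grip_width: 0.012
grasp_force: 0.0
```

The fingers shut with nothing between them. I'll look.

```bash
python3 - <<'E'
from rig import r, optics, job, get_state
from meas import *
c=optics.get_calibration("wrist");im,d=optics.get_image("wrist")
np.savez("pics/w5.npz",im=im,d=d,c=np.array(c,dtype=object));b,_=optics.get_image("side")
cv2.imwrite("pics/w5.png",np.hstack([im[160:480,170:490],cv2.resize(b[140:300,240:400],(320,320))])[:,:,::-1])
P=cloud(c,d)
for k,p,ce,st in blobs(im,d,c,-.01,.09):
    if (p[:,2]>.06).sum()>30:print(ce.round(),handle(p))
E
```

```text
(no output)
```

View pics/w5.png

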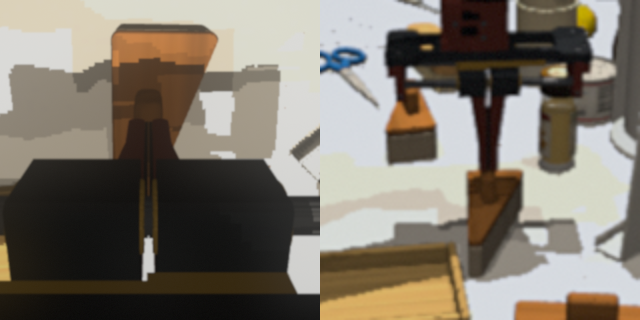

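The fingers look closed above or behind the handle, at side pixel (323,227). I'll measure the real fingertip position by depth from the side, scene and wrist cameras.

```bash
python3 - <<'E'
from rig import r, optics, job, get_state
from meas import *
np.set_printoptions(suppress=True,precision=3)
s=get_state();print(s['tcp_pos'],s['orientation'],s['grip_width'],s['wrist_force'])
for n in("side","scene"):
    c=optics.get_calibration(n);im,d=optics.get_image(n);P=cloud(c,d)
    if n=="side":
        for v in range(200,246,3): print(v,im[v,323],P[v,323])
    q=P[(d>0)&(abs(P[...,0]-.5715)<.05)&(abs(P[...,1]-.238)<.04)&(P[...,2]>.05)&(P[...,2]<.16)]
    for z in np.arange(.05,.16,.01):
        t=q[(q[:,2]>=z)&(q[:,2]<z+.01)]
        if len(t): print(n,round(z,2),len(t),np.percentile(t[:,:2],[5,50,95],axis=0).round(3).tolist())
E
```

```text
[0.571 0.238 0.045] [-180.      -0.      88.541] 0.002417206695104574 [ 0.852 -1.185 -0.109]
200 [25 14 13] [ 0.519 -0.601  0.518]
203 [26 16 12] [0.571 0.228 0.117]
206 [26 15 16] [0.571 0.227 0.111]
209 [26 15 13] [0.571 0.227 0.105]
212 [25 18 15] [0.571 0.229 0.098]
215 [25 19 14] [0.571 0.225 0.094]
218 [25 10 14] [0.571 0.225 0.088]
221 [26 13 15] [0.571 0.229 0.079]
224 [32 18 12] [0.571 0.226 0.075]
227 [72 45 18] [0.571 0.224 0.07 ]
230 [73 44 21] [0.571 0.218 0.066]
233 [67 42 22] [0.57  0.217 0.061]
236 [69 43 21] [0.57  0.213 0.056]
239 [62 40 17] [0.57  0.218 0.047]
242 [81 50 24] [0.57  0.213 0.044]
245 [101  64  28] [0.57  0.205 0.042]
side 0.05 38 [[0.566, 0.214], [0.572, 0.216], [0.578, 0.232]]
side 0.06 49 [[0.566, 0.215], [0.572, 0.217], [0.578, 0.23]]
side 0.07 48 [[0.565, 0.218], [0.572, 0.226], [0.58, 0.232]]
side 0.08 49 [[0.564, 0.224], [0.573, 0.226], [0.58, 0.232]]
side 0.09 52 [[0.564, 0.224], [0.573, 0.227], [0.58, 0.231]]
side 0.1 54 [[0.564, 0.223], [0.573, 0.226], [0.582, 0.229]]
side 0.11 65 [[0.562, 0.224], [0.573, 0.227], [0.584, 0.229]]
side 0.12 82
[... 219 characters left out ...]
0.595, 0.224]]
scene 0.05 61 [[0.566, 0.215], [0.567, 0.222], [0.578, 0.248]]
scene 0.06 78 [[0.566, 0.215], [0.568, 0.222], [0.578, 0.249]]
scene 0.07 61 [[0.565, 0.217], [0.572, 0.226], [0.581, 0.242]]
scene 0.08 63 [[0.564, 0.225], [0.567, 0.227], [0.58, 0.245]]
scene 0.09 63 [[0.564, 0.225], [0.568, 0.227], [0.582, 0.243]]
scene 0.1 63 [[0.563, 0.225], [0.57, 0.226], [0.582, 0.243]]
scene 0.11 76 [[0.562, 0.224], [0.568, 0.227], [0.583, 0.244]]
scene 0.12 82 [[0.56, 0.225], [0.57, 0.227], [0.584, 0.241]]
scene 0.13 73 [[0.559, 0.224], [0.57, 0.226], [0.585, 0.236]]
scene 0.14 10 [[0.548, 0.224], [0.558, 0.225], [0.586, 0.237]]
scene 0.15 57 [[0.547, 0.203], [0.55, 0.207], [0.591, 0.249]]
```

```bash
python3 - <<'E'
from meas import *
np.set_printoptions(suppress=True,precision=4)
for n,t in(("w2",[.5003,-.0169,.26]),("w3",[.4988,.1084,.2593]),("w5",[.5715,.238,.045])):
    im,d,c=load(n);P=cloud(c,d)-t
    q=P[(d>.02)&(d<.28)&(abs(P[...,1])<.03)&(abs(P[...,0])<.045)]
    print(n,len(q),'lowest z rel TCP',np.percentile(q[:,2],[0,1,5,20]))
    q=q[q[:,2]<np.percentile(q[:,2],2)+.01];print(q.min(0),q.max(0))
print(c['position'])
E
```

```text
w2 53763 lowest z rel TCP [0.0256 0.0367 0.0654 0.123 ]
[-0.0263 -0.0096  0.0256] [0.0269 0.0126 0.0556]
w3 53678 lowest z rel TCP [0.0254 0.037  0.0654 0.123 ]
[-0.0262 -0.0101  0.0254] [0.0268 0.0128 0.0557]
w5 54038 lowest z rel TCP [-0.048  -0.0462 -0.0453  0.0561]
[-0.045 -0.03  -0.048] [ 0.045   0.0299 -0.0434]
[0.5733 0.31   0.2336]
```

The true fingertips sit 25.5 mm above the reported TCP in three views, with x and y centred, so the grip closed just above the handle. The wedge hasn't been disturbed. I'll open and descend to a reported z of about 0.020.

```bash
python3 nudge.py '[[0,0,0,-0.01,0,0,0],[0.4,0,0,-0.01,0,0,0],[0.4,0,0,-0.01,0,0,0],[0.4,0,0,-0.01,0,0,0],[0.4,0,0,-0.01,0,0,0]]' 25; python3 go.py .5715 .2373 .0205 88.5
```

```text
time: 5.17
tcp_pos: [0.5712, 0.2383, 0.0551]
orientation: [-180.0, -0.0, 88.5]
wrist_force: [-0.3, 0.0, -0.6]
grip_width: 0.27
grasp_force: 0.0
[-0.001   0.0003  0.0346] [-0.   -0.01  0.04] rows 0.8
```

```bash
python3 nudge.py '[[0.4,0,0,0,0,0,0],[0.4,0,0,0.01,0,0,0],[0.4,0,0,0.02,0,0,0],[0.4,0,0,0.03,0,0,0],[0.4,0,0,0.0345,0,0,0]]'; python3 nudge.py '[[0.4,0,0,0,0,0,0],[0,0,0,0,0,0,0],[0,0,0,0,0,0,0],[0,0,0,0,0,0,0],[0,0,0,0,0,0,0]]' 25
```

```text
time: 5.58
tcp_pos: [0.5701, 0.2378, 0.0181]
orientation: [-179.9, 0.1, 88.5]
wrist_force: [-0.7, -0.3, -0.1]
grip_width: 0.397
grasp_force: 0.0
time: 6.0
tcp_pos: [0.5715, 0.2383, 0.0209]
orientation: [180.0, -0.0, 88.5]
wrist_force: [-0.1, 0.7, -0.2]
grip_width: 0.16
grasp_force: 25.0
```

```bash
python3 nudge.py '[[0,0,0,0,0,0,0],[0,0,0,0,0,0,0],[0,0,0,0,0,0,0]]'
```

```text
time: 6.25
tcp_pos: [0.5715, 0.2384, 0.0209]
orientation: [180.0, -0.0, 88.5]
wrist_force: [-0.8, -0.7, 2.3]
grip_width: 0.16
grasp_force: 25.0
```

Gripped: the width of 0.16 is the 14 mm handle, at 25 N. Now lift.

```bash
python3 nudge.py '[[0,0,0,-0.015,0,0,0],[0,0,0,-0.035,0,0,0],[0,0,0,-0.06,0,0,0],[0,0,0,-0.08,0,0,0],[0,0,0,-0.08,0,0,0]]'; python3 go.py .4724 .1442 .10 4.0
```

```text
time: 6.67
tcp_pos: [0.5734, 0.239, 0.1041]
orientation: [179.7, -0.2, 88.5]
wrist_force: [1.6, -0.1, -2.5]
grip_width: 0.163
grasp_force: 25.0
[-0.0973 -0.0986  0.0034] [ 0.11 -0.34 84.52] rows 11.8
```

```bash
python3 nudge.py '[[0,-0.008,-0.008,0,0,0,6],[0,-0.016,-0.016,0,0,0,12.5],[0,-0.024,-0.024,0,0,0,19],[0,-0.032,-0.032,0,0,0,25.5],[0,-0.04,-0.04,0,0,0,32]]'|head -3; python3 go.py .4724 .1442 .10 4.0
```

```text
time: 7.08
tcp_pos: [0.5289, 0.1986, 0.0989]
orientation: [-179.9, 0.1, 56.2]
[-0.0766 -0.0167 -0.001 ] [ 0.    0.12 52.22] rows 7.3
```

```bash
python3 nudge.py '[[0,-0.012,-0.003,0,0,0,6.5],[0,-0.024,-0.006,0,0,0,13],[0,-0.036,-0.009,0,0,0,19.5],[0,-0.048,-0.012,0,0,0,26],[0,-0.06,-0.014,0,0,0,32]]'|head -3; python3 go.py .4724 .1442 .10 4.0
```

```text
time: 7.5
tcp_pos: [0.484, 0.1563, 0.0991]
orientation: [180.0, 0.1, 24.2]
[-0.0155  0.0063 -0.0009] [ 0.04  0.11 20.22] rows 2.8
```

```bash
python3 nudge.py '[[0,-0.005,0.002,0,0,0,6.5],[0,-0.01,0.004,0,0,0,13],[0,-0.0155,0.0063,0,0,0,20.2],[0,-0.0155,0.0063,0,0,0,20.2],[0,-0.0155,0.0063,0,0,0,20.2]]'|head -3; python3 nudge.py '[[0,0,0,0,0,0,0],[0,0,0,0,0,0,0],[0,0,0,0,0,0,0]]'; python3 go.py .4724 .1442 .06 4.0
```

```text
time: 7.92
tcp_pos: [0.4734, 0.1447, 0.0996]
orientation: [179.9, 0.1, 4.6]
time: 8.17
tcp_pos: [0.4742, 0.145, 0.1004]
orientation: [180.0, -0.0, 4.5]
wrist_force: [0.1, -0.3, -2.7]
grip_width: 0.158
grasp_force: 25.0
[-0.0019  0.0006  0.0404] [ 0.   -0.    0.46] rows 1.0
```

```bash
python3 nudge.py '[[0,-0.002,0.0006,0.015,0,0,0.5],[0,-0.002,0.0006,0.03,0,0,0.5],[0,-0.002,0.0006,0.04,0,0,0.5],[0,-0.002,0.0006,0.04,0,0,0.5],[0,-0.002,0.0006,0.04,0,0,0.5]]'|head -3
cat > chk.py <<'E'
from rig import r, optics, job, get_state
from meas import *
import sys
np.set_printoptions(suppress=True,precision=1)
zl,zh=map(float,sys.argv[1:3])
Rt=R.from_euler('z',-4,degrees=True).as_matrix()
s=get_state();print(s['tcp_pos'].round(4))
for n in("scene","side","wrist"):
    c=optics.get_calibration(n);im,d=optics.get_image(n);P=cloud(c,d);m=(wood(im)>0)&(d>.1)
    q=(P[m]-[.4593,.1162,0])@Rt.T*1000
    q=q[(abs(q[:,0])<110)&(abs(q[:,1])<75)&(q[:,2]>zl)&(q[:,2]<zh)]
    if len(q)<30: print(n,len(q));continue
    h=cv2.approxPolyDP(cv2.convexHull(q[:,:2].astype(np.float32)),4,True).reshape(-1,2)
    print(n,len(q),'z',np.median(q[:,2]),'tray-frame hull',h.tolist())
E
python3 chk.py 74 88
```

```text
time: 8.58
tcp_pos: [0.472, 0.1437, 0.0603]
orientation: [180.0, 0.1, 3.8]
[0.5 0.1 0.1]
scene 833 z 82.26629418479104 tray-frame hull [[61.659183502197266, -7.2595038414001465], [59.012393951416016, 21.244964599609375], [-3.3200745582580566, 42.914466857910156], [-57.866783142089844, 44.02162551879883], [-64.88643646240234, 36.83193588256836], [-32.158626556396484, 19.32208251953125], [48.0702018737793, -7.750516414642334]]
side 895 z 82.27816677921062 tray-frame hull [[62.73759841918945, -9.55515193939209], [63.520668029785156, 34.850379943847656], [57.136512756347656, 40.99494552612305], [-19.885358810424805, 45.94013595581055], [-63.355831146240234, 35.58467102050781], [-42.86614227294922, 21.899425506591797], [46.333412170410156, -9.11622428894043]]
wrist 9407 z 82.09267643892507 tray-frame hull [[63.23030090332031, -7.446913242340088], [61.31705856323242, 46.13337707519531], [-64.51178741455078, 41.84701919555664], [-61.70316696166992, 34.17384719848633]]
```

```bash
python3 - <<'E'
from rig import r, optics, job, get_state
from meas import *
np.set_printoptions(suppress=True,precision=1)
c=optics.get_calibration("wrist");im,d=optics.get_image("wrist");np.savez("pics/w6.npz",im=im,d=d,c=np.array(c,dtype=object))
P=cloud(c,d);Rt=R.from_euler('z',-4,degrees=True).as_matrix();q=(P-[.4593,.1162,0])@Rt.T*1000
m=(wood(im)>0)&(d>.1)
def edge(sel,ax,fn,lo,hi,st=6):
    t=q[sel];o=[]
    for a in np.arange(lo,hi,st):
        k=t[(t[:,1-ax]>=a)&(t[:,1-ax]<a+st)]
        if len(k)>4:o.append((a+st/2,fn(k[:,ax],)))
    o=np.array(o);p=np.polyfit(o[:,0],o[:,1],1);res=o[:,1]-np.polyval(p,o[:,0]);k=abs(res)<1.5
    p=np.polyfit(o[k,0],o[k,1],1);print(len(o),'slope deg',np.degrees(np.arctan(p[0])).round(2),'at0',p[1].round(2),o[:,1])
hi=lambda v:np.percentile(v,98);lo=lambda v:np.percentile(v,2)
L=m&(q[...,2]>78)&(q[...,2]<86);T=m&(q[...,2]>25)&(q[...,2]<31)
print('lid straight');edge(L&(q[...,1]>20),1,hi,-60,60)
print('lid broad end');edge(L,0,hi,0,42)
print('rim y+ outer');edge(T&(q[...,1]>45),1,hi,-75,75)
print('rim y- outer');edge(T&(q[...,1]<-45),1,lo,-75,75)
print('rim x+ outer');edge(T&(q[...,0]>70),0,hi,-50,50)
print(get_state()['orientation'])
E
```

```text
lid straight
13 slope deg 3.42 at0 43.44 [41.3 40.6 40.  37.7 35.3 46.9 46.6 46.3 46.2 46.  45.8 46.1 45.9]
lid broad end
7 slope deg -0.14 at0 63.49 [63.4 63.4 63.4 63.6 63.6 63.4 63.3]
rim y+ outer
16 slope deg 0.15 at0 56.83 [56.9 56.7 56.9 56.9 56.6 56.9 56.8 56.7 57.  56.8 57.4 57.  56.8 57.2
 56.9 56.8]
rim y- outer
17 slope deg -52.62 at0 -62.83 [ -56.3  -55.8  -56.1  -56.6  -56.8  -56.4  -56.4 -153.4 -141.5 -134.2
 -129.4 -127.1 -125.7 -124.8 -126.  -129.1 -134.3]
rim x+ outer
17 slope deg -0.11 at0 82.23 [81.9 82.4 82.5 82.5 82.5 81.9 81.9 82.5 82.5 82.  82.  82.5 82.6 82.
 82.  82.  82.1]
[-180.    -0.1    3.8]<stdin>:13: RankWarning: Polyfit may be poorly conditioned
```

The broad end is square to the tray (0.1°). The straight side is about 3 mm inside the wall line, and the ends clear. Lowering.

```bash
python3 nudge.py '[[0,0,0,0.01,0,0,0],[0,0,0,0.018,0,0,0],[0,0,0,0.024,0,0,0],[0,0,0,0.027,0,0,0],[0,0,0,0.029,0,0,0]]'; python3 nudge.py '[[0,0,0,0.001,0,0,0],[0,0,0,0.002,0,0,0],[0,0,0,0.002,0,0,0],[0,0,0,0.002,0,0,0]]'
```

```text
time: 9.2
tcp_pos: [0.4717, 0.1437, 0.0307]
orientation: [180.0, 0.1, 3.8]
wrist_force: [-0.6, 0.7, -3.8]
grip_width: 0.157
grasp_force: 25.0
time: 9.53
tcp_pos: [0.4723, 0.1441, 0.0297]
orientation: [-180.0, -0.0, 3.8]
wrist_force: [0.0, 0.1, -3.9]
grip_width: 0.155
grasp_force: 25.0
```

```bash
python3 nudge.py '[[0,0,0,0.0005,0,0,0],[0,0,0,0.001,0,0,0],[0,0,0,0.001,0,0,0],[0,0,0,0.001,0,0,0]]'
```

```text
time: 9.87
tcp_pos: [0.4724, 0.1442, 0.0289]
orientation: [-180.0, -0.0, 3.8]
wrist_force: [-0.2, 0.5, 2.2]
grip_width: 0.155
grasp_force: 25.0
```

```bash
python3 nudge.py '[[0,0,0,0.0005,0,0,0],[0,0,0,0.001,0,0,0],[0,0,0,0.001,0,0,0],[0,0,0,0.001,0,0,0]]'
```

```text
time: 10.2
tcp_pos: [0.4724, 0.1443, 0.0288]
orientation: [-179.9, -0.0, 3.8]
wrist_force: [-5.0, -1.4, 18.1]
grip_width: 0.16
grasp_force: 25.0
```

It is standing on the floor, at 18 N. I'll ease up 1 mm, open and rise.

```bash
python3 nudge.py '[[0,0,0,-0.001,0,0,0],[0.32,0,0,-0.001,0,0,0],[0.32,0,0,-0.001,0,0,0],[0.32,0,0,-0.001,0,0,0],[0.32,0,0,-0.001,0,0,0]]'; python3 nudge.py '[[0.32,0,0,-0.01,0,0,0],[0.32,0,0,-0.03,0,0,0],[0.32,0,0,-0.06,0,0,0],[0.32,0,0,-0.1,0,0,0],[0.32,0,0,-0.14,0,0,0]]'; python3 go.py .4987 .4384 .12 100.2; python3 chk.py 47 54
```

```text
time: 10.62
tcp_pos: [0.4722, 0.144, 0.0285]
orientation: [180.0, -0.0, 3.8]
wrist_force: [-0.3, 0.4, 0.2]
grip_width: 0.322
grasp_force: 0.0
time: 11.03
tcp_pos: [0.4715, 0.143, 0.1701]
orientation: [179.9, 0.1, 3.8]
wrist_force: [0.7, 0.9, 0.6]
grip_width: 0.321
grasp_force: 0.0
[ 0.0466 -0.2931  0.0495] [ 1.000e-02  1.500e-01 -9.644e+01] rows 13.5
[0.5 0.1 0.2]
scene 902 z 50.94079615343816 tray-frame hull [[64.05451202392578, -7.545968532562256], [59.15141677856445, 43.651161193847656], [-38.61039733886719, 46.15364074707031], [-65.37379455566406, 38.74934387207031], [-63.060115814208984, 32.82288360595703], [51.3609504699707, -9.007835388183594]]
side 753 z 50.465928683224526 tray-frame hull [[63.4901008605957, -10.041142463684082], [59.71426773071289, 43.50533676147461], [-61.86082458496094, 44.55641555786133], [-63.45507049560547, 34.87605285644531], [-46.23286437988281, 25.20975112915039]]
wrist 4850 z 49.77195774331511 tray-frame hull [[63.07331848144531, -7.2410969734191895], [60.90102767944336, 45.98545455932617], [-65.11894989013672, 43.63504409790039], [-61.553863525390625, 33.40306091308594]]
```

Wedge 2 is down flat, with its lid at 50 mm. Now to wedge 1.

```bash
python3 nudge.py '[[0.4,0.003,-0.02,0,0,0,-6.8],[0.4,0.006,-0.04,0,0,0,-13.6],[0.4,0.01,-0.06,0,0,0,-20.4],[0.4,0.013,-0.08,0,0,0,-27.2],[0.4,0.016,-0.1,0,0,0,-34]]'|head -3; python3 go.py .4987 .4384 .12 100.2
```

```text
time: 11.6
tcp_pos: [0.4807, 0.2454, 0.1677]
orientation: [-180.0, 0.1, 38.2]
[ 0.1335 -0.1406  0.0474] [-6.000e-02  9.000e-02 -6.204e+01] rows 8.7
```

```bash
python3 nudge.py '[[0.4,0.015,-0.016,0,0,0,-6.8],[0.4,0.03,-0.032,0,0,0,-13.6],[0.4,0.045,-0.047,0,0,0,-20.4],[0.4,0.06,-0.063,0,0,0,-27.2],[0.4,0.075,-0.079,0,0,0,-34]]'|head -3; python3 go.py .4987 .4384 .12 100.2
```

```text
time: 12.02
tcp_pos: [0.4915, 0.3537, 0.1674]
orientation: [-179.9, 0.1, 72.2]
[ 0.0829 -0.019   0.0473] [ -0.09   0.09 -28.04] rows 3.9
```

```bash
python3 nudge.py '[[0.4,0,0,-0.01,0,0,-7],[0.4,0,0,-0.02,0,0,-14],[0.4,0,0,-0.03,0,0,-21],[0.4,0,0,-0.03,0,0,-28],[0.4,0,0,-0.03,0,0,-28]]'|head -3
python3 - <<'E'
from rig import r, optics, job, get_state
from meas import *
for i in range(2):
    c=optics.get_calibration("wrist");im,d=optics.get_image("wrist")
    for k,p,ce,st in blobs(im,d,c,.03,.06):
        if (p[:,2]>.06).sum()>200:
            print(ce,np.percentile(p[:,2],[50,98]).round(4),[np.round(v,3) for v in handle(p)])
            print(cv2.approxPolyDP(lid(k,c,.042).astype(np.float32).reshape(-1,1,2),5,True).reshape(-1,2).round(1).tolist())
E
python3 go.py .4987 .4384 .07 100.2
```

```text
time: 12.43
tcp_pos: [0.4919, 0.3529, 0.1981]
orientation: [-180.0, 0.0, 100.1]
[342.39198543 127.51766849] [0.0419 0.0702] [array([498.744, 438.374]), np.float64(39.005), np.float64(13.618), np.float64(100.912), np.float64(0.069), np.int64(668)]
[[501.6000061035156, 518.0], [492.1000061035156, 514.0], [474.1000061035156, 384.20001220703125], [525.0, 395.20001220703125]]
[291.18783784 417.28074324] [0.0496 0.0779] [array([478.621, 146.329]), np.float64(24.932), np.float64(14.408), np.float64(4.273), np.float64(0.075), np.int64(535)]
[[466.5, 148.39999389648438], [464.8999938964844, 94.30000305175781], [539.5999755859375, 107.69999694824219], [534.5, 165.89999389648438]]
[341.8987965 127.3583151] [0.0419 0.07  ] [array([498.632, 438.477]), np.float64(39.798), np.float64(14.078), np.float64(100.315), np.float64(0.069), np.int64(666)]
[[501.6000061035156, 518.2000122070312], [492.1000061035156, 514.2999877929688], [474.1000061035156, 384.1000061035156], [525.0, 394.79998779296875]]
[292.22160393 417.33780687] [0.0496 0.0779] [array([477.734, 146.227]), np.float64(26.376), np.float64(15.463), np.float64(178.146), np.float64(0.075), np.int64(564)]
[[464.70001220703125, 148.60000610351562], [462.70001220703125, 94.5], [539.5999755859375, 107.9000015258789], [535.0, 166.0]]
[0.0834 0.0214 0.1275] [-0.09  0.04 -0.62] rows 3.7
```

The second view confirms wedge 1 at (498.7, 438.4) mm, yaw about 100.4°. I'll approach to a reported z of 0.07 first, which puts the tips at 95 mm.

```bash
python3 nudge.py '[[0.4,0.025,0.006,0.03,0,0,-0.3],[0.4,0.05,0.013,0.06,0,0,-0.3],[0.4,0.07,0.018,0.09,0,0,-0.3],[0.4,0.0834,0.0214,0.115,0,0,-0.3],[0.4,0.0834,0.0214,0.1275,0,0,-0.3]]'|head -3;python3 nudge.py '[[0.4,0,0,0,0,0,0],[0.4,0,0,0,0,0,0],[0.4,0,0,0,0,0,0]]'|head -3; python3 go.py .4987 .4384 .0205 100.4
```

```text
time: 12.95
tcp_pos: [0.4958, 0.4411, 0.0661]
orientation: [-179.7, 0.1, 100.1]
time: 13.2
tcp_pos: [0.5003, 0.438, 0.0726]
orientation: [179.9, -0.0, 100.0]
[ 0.0006 -0.0016  0.0521] [ 0.1  -0.01 -0.42] rows 1.3
```

```bash
python3 nudge.py '[[0.4,0.0005,-0.0015,0.015,0,0,-0.4],[0.4,0.0005,-0.0015,0.03,0,0,-0.4],[0.4,0.0005,-0.0015,0.042,0,0,-0.4],[0.4,0.0005,-0.0015,0.05,0,0,-0.4],[0.4,0.0005,-0.0015,0.0505,0,0,-0.4]]';python3 nudge.py '[[0.4,0,0,0,0,0,0],[0,0,0,0,0,0,0],[0,0,0,0,0,0,0],[0,0,0,0,0,0,0],[0,0,0,0,0,0,0]]' 25;python3 nudge.py '[[0,0,0,0,0,0,0],[0,0,0,0,0,0,0]]'
```

```text
time: 13.62
tcp_pos: [0.4972, 0.4385, 0.0199]
orientation: [-179.9, 0.0, 100.5]
wrist_force: [0.2, -0.9, -0.3]
grip_width: 0.397
grasp_force: 0.0
time: 14.03
tcp_pos: [0.4978, 0.4396, 0.0211]
orientation: [180.0, -0.0, 100.5]
wrist_force: [0.9, -0.1, 1.4]
grip_width: 0.159
grasp_force: 25.0
time: 14.2
tcp_pos: [0.4978, 0.4396, 0.0211]
orientation: [180.0, -0.0, 100.5]
wrist_force: [-0.4, -0.7, 2.9]
grip_width: 0.16
grasp_force: 25.0
```

```bash
python3 nudge.py '[[0,0,0,-0.015,0,0,0],[0,0,0,-0.04,0,0,0],[0,0,0,-0.07,0,0,0],[0,0,0,-0.1,0,0,0],[0,0,0,-0.12,0,0,0]]'; python3 go.py .4462 .0882 .14 4
```

```text
time: 14.62
tcp_pos: [0.4977, 0.4394, 0.1427]
orientation: [180.0, -0.0, 100.5]
wrist_force: [-0.0, 1.1, -3.5]
grip_width: 0.158
grasp_force: 25.0
[-0.3359 -0.1148  0.0024] [ 1.000e-02 -6.000e-02  9.653e+01] rows 13.5
```

```bash
python3 nudge.py '[[0,-0.024,-0.008,0,0,0,6.6],[0,-0.048,-0.016,0,0,0,13.2],[0,-0.072,-0.024,0,0,0,19.8],[0,-0.096,-0.032,0,0,0,26.4],[0,-0.12,-0.04,0,0,0,33]]'|head -3; python3 go.py .4462 .0882 .14 4
```

```text
time: 15.03
tcp_pos: [0.479, 0.3125, 0.1399]
orientation: [-179.9, 0.1, 67.2]
[-2.195e-01  5.660e-02  1.000e-04] [-1.000e-02  9.000e-02  6.322e+01] rows 8.8
```

```bash
python3 nudge.py '[[0,-0.024,0.006,0,0,0,6.6],[0,-0.048,0.012,0,0,0,13.2],[0,-0.072,0.018,0,0,0,19.8],[0,-0.096,0.024,0,0,0,26.4],[0,-0.12,0.03,0,0,0,33]]'|head -3; python3 go.py .4462 .0882 .14 4
```

```text
time: 15.45
tcp_pos: [0.4609, 0.1903, 0.1401]
orientation: [-180.0, 0.1, 34.2]
[-0.0696  0.0762  0.0001] [-1.000e-02  7.000e-02  3.021e+01] rows 4.2
```

```bash
python3 nudge.py '[[0,-0.014,0.015,0,0,0,6],[0,-0.028,0.03,0,0,0,12],[0,-0.042,0.046,0,0,0,18],[0,-0.056,0.061,0,0,0,24],[0,-0.0696,0.0762,0,0,0,30.2]]'|head -3; python3 nudge.py '[[0,0,0,0,0,0,0],[0,0,0,0,0,0,0],[0,0,0,0,0,0,0]]'|head -3;python3 go.py .4462 .0882 .06 4
```

```text
time: 15.87
tcp_pos: [0.4468, 0.0884, 0.1402]
orientation: [-180.0, 0.1, 4.0]
time: 16.12
tcp_pos: [0.4476, 0.0901, 0.1404]
orientation: [-180.0, 0.0, 4.4]
[-0.0015  0.0018  0.0804] [-0.02  0.02  0.45] rows 1.9
```

```bash
python3 nudge.py '[[0,-0.0015,0.0018,0.025,0,0,0.5],[0,-0.0015,0.0018,0.05,0,0,0.5],[0,-0.0015,0.0018,0.07,0,0,0.5],[0,-0.0015,0.0018,0.08,0,0,0.5],[0,-0.0015,0.0018,0.08,0,0,0.5]]'; python3 chk.py 78 86
python3 - <<'E'
from rig import r, optics, job, get_state
from meas import *
im,d=optics.get_image("wrist");cv2.imwrite("pics/w7.png",im[:,:,::-1])
E
python3 go.py .4462 .0882 .06 4
```

```text
time: 16.53
tcp_pos: [0.4451, 0.0878, 0.0588]
orientation: [179.9, 0.2, 3.9]
wrist_force: [1.3, 0.1, -3.8]
grip_width: 0.158
grasp_force: 25.0
[0.4 0.1 0.1]
scene 961 z 80.77066212297035 tray-frame hull [[59.65813446044922, -46.73158645629883], [59.33206558227539, -41.74763870239258], [-45.8958740234375, 3.4738898277282715], [-65.09407806396484, 5.553186893463135], [-66.5344009399414, -45.072933197021484], [-62.281917572021484, -49.160179138183594]]
side 929 z 81.46015445517918 tray-frame hull [[64.02175903320312, -46.93098831176758], [64.78237915039062, -38.74851989746094], [31.88837432861328, 24.449321746826172], [6.625439167022705, 24.829750061035156], [-62.035037994384766, -0.31665733456611633], [-61.799034118652344, -49.877777099609375], [1.113524079322815, -52.73542404174805]]
wrist 7811 z 81.62431238077913 tray-frame hull [[63.916866302490234, -44.534732818603516], [28.732723236083984, 32.12495803833008], [-1.9920731782913208, 31.513608932495117], [-46.76132583618164, -19.125680923461914], [-46.61259460449219, -36.121063232421875], [-16.315977096557617, -47.05769729614258]]
[-0.0011 -0.0004  0.0015] [-0.03 -0.09 -0.13] rows 0.0
```

View pics/w7.png

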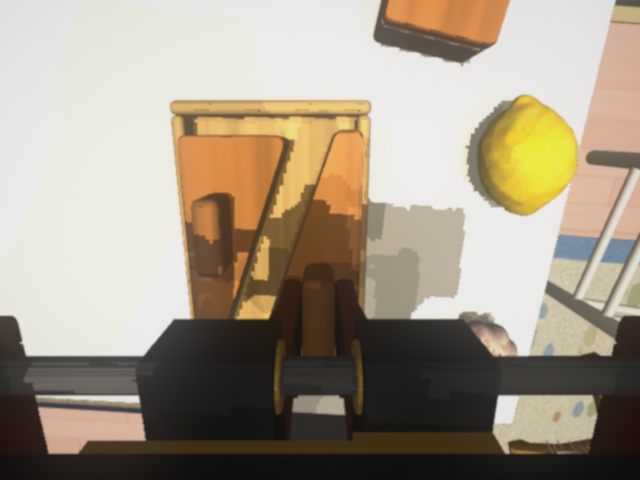

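Wedge 2 stands at left in the tray, and wedge 1 is held above the right side, narrow end at (347,135), parallel with slopes facing. I'll lower it.

```bash
python3 nudge.py '[[0,0,0,0.01,0,0,0],[0,0,0,0.018,0,0,0],[0,0,0,0.024,0,0,0],[0,0,0,0.027,0,0,0],[0,0,0,0.029,0,0,0]]'; python3 nudge.py '[[0,0,0,0.0005,0,0,0],[0,0,0,0.001,0,0,0],[0,0,0,0.001,0,0,0],[0,0,0,0.001,0,0,0]]'
```

```text
time: 17.15
tcp_pos: [0.446, 0.0873, 0.0309]
orientation: [180.0, 0.1, 3.8]
wrist_force: [0.1, 0.5, -3.7]
grip_width: 0.161
grasp_force: 25.0
time: 17.48
tcp_pos: [0.4466, 0.0875, 0.0307]
orientation: [-180.0, -0.0, 3.8]
wrist_force: [-0.6, -0.2, -3.4]
grip_width: 0.16
grasp_force: 25.0
```

```bash
python3 nudge.py '[[0,0,0,0.0005,0,0,0],[0,0,0,0.001,0,0,0],[0,0,0,0.0015,0,0,0],[0,0,0,0.0015,0,0,0]]'
```

```text
time: 17.82
tcp_pos: [0.4465, 0.0876, 0.0291]
orientation: [-180.0, -0.0, 3.8]
wrist_force: [0.5, -0.0, -2.6]
grip_width: 0.16
grasp_force: 25.0
```

```bash
python3 nudge.py '[[0,0,0,0.0005,0,0,0],[0,0,0,0.001,0,0,0],[0,0,0,0.001,0,0,0],[0,0,0,0.001,0,0,0]]'
```

```text
time: 18.15
tcp_pos: [0.4466, 0.0876, 0.029]
orientation: [-179.9, -0.0, 3.8]
wrist_force: [-5.4, -0.1, 15.3]
grip_width: 0.159
grasp_force: 25.0
```

Contact at floor height. I'll ease up, release and rise.

```bash
python3 nudge.py '[[0,0,0,-0.001,0,0,0],[0.32,0,0,-0.001,0,0,0],[0.32,0,0,-0.001,0,0,0],[0.32,0,0,-0.001,0,0,0],[0.32,0,0,-0.001,0,0,0]]'; python3 nudge.py '[[0.32,0,0,-0.01,0,0,0],[0.32,0,0,-0.03,0,0,0],[0.32,0,0,-0.06,0,0,0],[0.32,0,0,-0.1,0,0,0],[0.32,0,0,-0.14,0,0,0]]'|head -3; python3 nudge.py '[[0.32,-0.04,0,-0.02,0,0,0],[0.32,-0.08,0,-0.04,0,0,0],[0.32,-0.1,0,-0.06,0,0,0],[0.32,-0.1,0,-0.06,0,0,0]]'|head -3;python3 chk.py 47 54;  python3 - <<'E'
from rig import r, optics, job, get_state
from meas import *
a,_=optics.get_image("wrist");b,_=optics.get_image("side");cv2.imwrite("pics/end.png",np.hstack([a[:320,160:560],cv2.resize(b[200:360,180:380],(400,320))])[:,:,::-1])
E
```

```text
time: 18.57
tcp_pos: [0.4466, 0.0876, 0.029]
orientation: [180.0, -0.0, 3.8]
wrist_force: [-0.3, 0.0, 0.2]
grip_width: 0.317
grasp_force: 0.0
time: 18.98
tcp_pos: [0.4458, 0.0863, 0.1705]
orientation: [179.9, 0.1, 3.7]
time: 19.32
tcp_pos: [0.3449, 0.0802, 0.2322]
orientation: [-179.5, -0.2, 3.7]
[0.3 0.1 0.2]
scene 2292 z 50.94137985677999 tray-frame hull [[63.848731994628906, -48.062095642089844], [60.56784439086914, 42.704490661621094], [-63.61695098876953, 42.94921112060547], [-63.64599609375, -48.144737243652344]]
side 1618 z 50.53515220971472 tray-frame hull [[64.63813781738281, -48.343963623046875], [59.780277252197266, 44.516639709472656], [-63.41085433959961, 40.8658561706543], [-60.680538177490234, -50.52280807495117]]
wrist 9193 z 49.7705423317879 tray-frame hull [[62.45917892456055, -46.81999206542969], [61.6396598815918, 45.95240020751953], [-64.85735321044922, 46.03889083862305], [-63.88665008544922, -47.10982131958008]]
```

View pics/end.png

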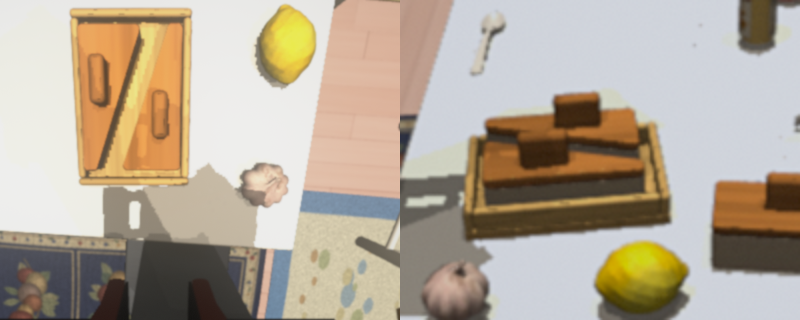

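Both wedges stand flat in the tray (lids at about 50 mm), head to tail, slopes facing and straight sides along the long walls. The arm is clear and the dish is untouched, so I'm handing in.

```bash
python3 nudge.py '[[0.32,0,0,0,0,0,0],[0.32,0,0,0,0,0,0],[0.32,0,0,0,0,0,0]]'|head -1; python3 -c "from rig import r, optics, job, get_state;print(job.job_done())"
```

```text
time: 19.82
the job is handed in; nothing more can be done
None
```

Both wedge boxes stand flat in the tray, head to tail with their sloping sides facing and straight sides along the long walls; the butter dish was not touched, and the job was handed in at about 20 s.

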